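# Portion two brass knobs through a trip scale

### The arm

A 6-joint arm with a two-finger parallel gripper is mounted at the origin on the work surface. World frame = base frame: x ahead of the robot, y to its left, z up, the work surface at z = 0. Lengths are in mm, angles in rad, forces in N, time in s.
With the tool pointing down it reaches from about 300 to 775 mm from the base axis. Payload 14.6 kg.
Tool frame: the origin (TCP) lies midway between the tips of the shut fingers; the grasp point (between the pads) lies 19 mm behind it (manip.grip_point_offset is the distance from the TCP to the grasp point, in mm); x points along the fingers, z is the direction in which the jaws open and shut, and the axes are right-handed (so a half turn about x gives the same grasp; the last joint's range is limited). The gripper opens to 94 mm and grips with 3 to 60 N. Pads are 16 mm wide; open, the fingers measure 119 mm over their backs; the gripper's body (75 mm by 177 mm) begins 78 mm behind the grasp point.
Start: joints at [1.179, 0.3, 1.521, -0, 1.321, -0.067], TCP at [175.513, 521.234, 205.446] pointing down, gripper open.
Joint ranges: [-3.03, 3.03], [-0.79, 2.21], [0.23, 2.52], [-1.04, 4.18], [0, 3.07], [-2.55, 2.55]. Speed limits (rad/s): [2.22, 2.22, 2.57, 3.14, 3.14, 3.14].

### API

Orientations are given as [roll, pitch, yaw] about the fixed x, y, z axes, in that order (R = Rz(yaw) Ry(pitch) Rx(roll)).
In Python, from cell import manip, camera, calibration, order gives the robot as it stands.
- The arm moves only by the tool jog_arm, never from a script. Its arguments are lists of equal length, an entry for each row: "turn": the turn, a rotation vector about the tool's x, y, z in degrees, a list of three; "dp": the shift along the tool's x, y, z in cm, a list of three; "gripper": the closure, from 0 (fully open) to 1 (shut). In form: {"turn": [[ax, ay, az], ...], "dp": [[tx, ty, tz], ...], "gripper": [gripper, ...]}. A call has 1 to 8 rows; each row shifts and turns the pose as measured when the row begins, along the tool's axes as they then stand; what a row does not reach is not made up. A row lasts 1/8 s, in which the tool goes at most 62.5 mm and 10.7 degrees, less where a joint would pass 70% of its speed; a pose out of reach is approached as far as the arm can. A call is refused whole if a number of a shift passes 6.25 or a number of a turn 10.7, either way. A call with a gripper value outside its range is refused whole. The fingers move at their own pace and stop on an object; "grip_force" is the grip in N (left out, the last holds). Time passes only in rows, so rows that do not move let the fingers close. It gives the time, the measured TCP pose, the force and the opening at its end, in the units of the state.
- manip.read_state(): the state, without advancing time (a new reading comes with each control period).
- camera(name): name is "scene" or "top" or "wrist"; returns (picture, depth): 384x512x3 uint8, red, green, blue; 384x512 float32, mm along the optical axis (not along the pixel's ray), 0 where there is no reading.
- calibration(name): a dict with "K" (3x3 intrinsics, pixels), "world_from_camera" (4x4, takes a point from camera to world coordinates). Camera axes: x right, y down, z forward; pixel columns grow to the right and rows downward; lengths in mm; the calibration is good to about 2 mm. The wrist camera is an equidistant fisheye: a pixel r from the principal point sees the ray r / f radians off the axis. A picture is of the moment at which its call begins: read the wrist's pose just before it. calibration takes no time and is no camera call; for the wrist camera it gives the pose at the moment of the call.
- order.sign_off(): hands the job in, once; it reports no verdict.
The state is a dict: "clock": time; "joints": joint angles; "qd": joint speeds; "effort": joint torques, N m; "eef_pos": TCP position; "eef_rot": TCP orientation; "wrist_force": force on the tool from outside, world axes, zero at the start; "moment": the same for the moment, N m; "finger_gap": finger opening in mm.
Only numpy, scipy, OpenCV 4.12 (cv2) and the standard library are available. Lean on these libraries where they do the work, as an engineer would, in place of code of your own. Each camera call takes 0.05 s, during which the arm holds its last target.

### The job

Load the two loose brass trunk knobs one at a time into the upright steel skip of the trip scale, letting the first come to rest there before adding the second, so that their weight trips it and it dumps both into the wooden tray below. Then swing the empty skip back by its counterweight so that it stays fully upright for the next batch, with both knobs lying in the tray. Leave the other things on the bench where they are.

Things in the scene. Friction and masses are not known exactly. Their poses are not given: they have to be found in the camera images.
- knob_a_mid (a point): centre (half-way up, 22 mm above its foot) of a brass trunk knob standing on a cutting mat whose top is 3 mm above the bench: 44 mm high, round foot 34 mm across, waist 22 mm, head 32 mm across from 19 to 39 mm above the foot; about 0.2 kg. The two knobs are alike; the order does not matter.
- knob_b_mid (a point): the same point of the other brass knob
- stand: fixed trip-scale stand: plywood base 300 x 245 mm with two steel uprights that carry the skip's level axle. Origin on the bench directly below the axle's middle, z up; +x is the direction in which the skip tips, y runs along the axle. The axle is 205 mm above the bench. The uprights stand at x = 0, y = +-106 mm, and reach 218 mm up.
- tray (a point): centre of the inner floor of the open wooden catch tray that is part of the stand, below the skip (at x 60, y 0, z 16 mm of the stand; the stand's axes); inside 254 x 168 mm, walls 38 mm high, outside 262 x 176 mm
- skip_floor (a point): centre of the inner floor of the steel skip, an open scoop turning with joint skip; upright: stand's axes, at x 60, y 0, z 175 mm of the stand. Floor flat, 60 (x) by 160 mm (y). Back and side walls upright, 63 mm high, 3 mm thick, at x -30 and y +-80. Front plate from x +30 slopes outward, 50 degrees above level, to a lip at x 82, z 60. Room for two knobs side by side at y +-34.
- counterweight (a point): centre of the steel counterweight, a round bar 30 mm across and 60 mm long parallel to the axle, on a 10 mm thick arm from the middle of the axle; it turns with the skip. Upright it is at x -100, y 0, z 268 mm of the stand; fully tipped at x 80, z 292 mm; on its arc it is highest, 323 mm, straight above the axle.
- skip (a joint): tip angle of the skip (rad): 0 upright on its stop, 1.75 fully tipped, lip down over the tray. One knob on the floor leaves it upright but finely balanced: a push or hard drop trips it; two trip it. It falls slowly (about 2 s) and, emptied, stays tipped (over-centre, balance near 0.8). Push the counterweight in the stand's -x (1 to 3 N) to below 0.6 and it falls home by itself.
- pin_dish: shallow black bowl, 76 mm across and 28 mm high, on the mat; origin under its middle; to be left alone
- thimble: steel thimble standing on its mouth, 22 mm across, 24 mm high, on the mat; origin under its middle; to be left alone
- marker: grey square marker pen lying on the mat, 135 mm long along its y axis, 12 mm thick; origin under its middle; to be left alone
- maul: standing wooden maul, 72 mm across, 195 mm high; origin under its middle; to be left alone
- glue: white bottle with a black cap, 52 mm across, 130 mm high; origin under its middle; to be left alone
- slicker: turned dark wooden edge slicker lying on the bench, 140 mm long along its y axis, 26 mm thick; origin under its middle; to be left alone

How it is judged (in metres and radians):
On the way, in this order (a step that is already met when the one before it is completed fails the run):
1. one knob rests, released, in the upright skip, the other is not in it (value of joint skip below 0.1 rad and (((x of knob_a_mid in the frame of skip_floor between -0.04 and 0.07 m and y of knob_a_mid in the frame of skip_floor between -0.08 and 0.08 m and z of knob_a_mid in the frame of skip_floor between 0 and 0.05 m) and contact force between the fingers and knob_a below 0.05 N and linear speed of knob_a below 0.03 m/s and not (x of knob_b_mid in the frame of skip_floor between -0.04 and 0.07 m and y of knob_b_mid in the frame of skip_floor between -0.08 and 0.08 m and z of knob_b_mid in the frame of skip_floor between 0 and 0.05 m)) or ((x of knob_b_mid in the frame of skip_floor between -0.04 and 0.07 m and y of knob_b_mid in the frame of skip_floor between -0.08 and 0.08 m and z of knob_b_mid in the frame of skip_floor between 0 and 0.05 m) and contact force between the fingers and knob_b below 0.05 N and linear speed of knob_b below 0.03 m/s and not (x of knob_a_mid in the frame of skip_floor between -0.04 and 0.07 m and y of knob_a_mid in the frame of skip_floor between -0.08 and 0.08 m and z of knob_a_mid in the frame of skip_floor between 0 and 0.05 m)))), for 0.2 s.
2. both knobs are in the skip (x of knob_a_mid in the frame of skip_floor between -0.04 and 0.07 m and y of knob_a_mid in the frame of skip_floor between -0.08 and 0.08 m and z of knob_a_mid in the frame of skip_floor between 0 and 0.05 m and x of knob_b_mid in the frame of skip_floor between -0.04 and 0.07 m and y of knob_b_mid in the frame of skip_floor between -0.08 and 0.08 m and z of knob_b_mid in the frame of skip_floor between 0 and 0.05 m), for 0.05 s.
3. the skip is fully tipped and both knobs are in the tray (value of joint skip above 1.6 rad and x of knob_a_mid in the frame of tray between -0.129 and 0.129 m and y of knob_a_mid in the frame of tray between -0.086 and 0.086 m and z of knob_a_mid in the frame of tray between 0 and 0.045 m and x of knob_b_mid in the frame of tray between -0.129 and 0.129 m and y of knob_b_mid in the frame of tray between -0.086 and 0.086 m and z of knob_b_mid in the frame of tray between 0 and 0.045 m), for 0.1 s.
At the end, for the whole second after the job is handed in: The skip stands upright against its stop (joint within 0.08 rad of 0) and both knobs lie at rest and released inside the catch tray (their centres within its walls and less than 45 mm above its floor) (value of joint skip below 0.08 rad and x of knob_a_mid in the frame of tray between -0.129 and 0.129 m and y of knob_a_mid in the frame of tray between -0.086 and 0.086 m and z of knob_a_mid in the frame of tray between 0 and 0.045 m and x of knob_b_mid in the frame of tray between -0.129 and 0.129 m and y of knob_b_mid in the frame of tray between -0.086 and 0.086 m and z of knob_b_mid in the frame of tray between 0 and 0.045 m and linear speed of each of knob_a, knob_b below 0.03 m/s); the robot touches nothing.
It fails at once if one of the other loose things (dish, thimble, marker, maul, bottle, slicker) is moved by more than 30 mm (distance of any of pin_dish, thimble, marker, maul, glue, slicker from where it was at the start of the episode above 0.03 m).
It also fails if it takes over 67 s, if anything falls off the work surface, if the arm or the gripper's body presses on something with over 40 N, if the wrist force passes 120 N, or if a joint passes its speed limit or range.

## Working session

There is one attempt and no reset: what is moved stays moved. The work goes in short steps, Python scripts to look and compute and a tool call to move; the robot and the scene stay as the last step left them, time stands still between calls to the robot, and variables do not carry over. Pictures are saved under pics/ and viewed, and the job is handed in when it is done.

Besides the shell and the picture viewer there is one more tool, called after "Request:" in YAML: its name, and indented under it one key for each argument. jog_arm: Moves the arm, as the interface text tells. Its arguments: {"type":"object","properties":{"turn":{"type":"array","items":{"type":"array","items":{"type":"number"}}},"dp":{"type":"array","items":{"type":"array","items":{"type":"number"}}},"gripper":{"type":"array","items":{"type":"number"}},"grip_force":{"type":"number"}},"required":["turn","dp","gripper"]}

```bash
ls; mkdir -p pics; python3 - <<'E'
from cell import manip,camera,calibration
import cv2,numpy as np
s=manip.read_state();print(s)
print(manip.grip_point_offset)
for n in("scene","top","wrist"):
    c=calibration(n);print(n,np.round(c["K"],1).tolist(),np.round(c["world_from_camera"],3).tolist())
    p,d=camera(n);cv2.imwrite(f"pics/{n}0.png",p[:,:,::-1]);np.savez(f"pics/{n}0.npz",p=p,d=d,K=c["K"],T=c["world_from_camera"])
E
```

```text
pics
{'clock': 0.0, 'joints': array([ 1.17942084e+00,  3.00470300e-01,  1.52156737e+00,  8.17497676e-06,
        1.32069752e+00, -6.65654165e-02]), 'qd': array([-0.00240313, -0.00015801,  0.00129651,  0.00065422,  0.00237221,
        0.00106009]), 'effort': array([-1.53609737e-03, -5.31808591e+01, -3.52742708e+01,  7.08619715e-02,
        2.43789976e-02, -5.28445878e-05]), 'eef_pos': array([175.40546038, 521.00935769, 204.89256963]), 'eef_rot': array([ 3.06809689,  1.56965376, -1.96910419]), 'wrist_force': array([ 0.23834362,  0.62983545, -0.19429888]), 'moment': array([ 0.02821584, -0.07190756, -0.06578087]), 'finger_gap': 93.90540469818663}
18.8
scene [[441.7, 0.0, 258.2], [0.0, 441.7, 195.3], [0.0, 0.0, 1.0]] [[-0.495, 0.615, -0.614, 1551.554], [0.869, 0.343, -0.357, 538.239], [-0.009, -0.71, -0.704, 1296.97], [0.0, 0.0, 0.0, 1.0]]
top [[499.2, 0.0, 259.0], [0.0, 499.2, 190.6], [0.0, 0.0, 1.0]] [[0.028, -0.984, 0.179, 254.846], [-0.999, -0.031, -0.015, -17.51], [0.02, -0.178, -0.984, 1876.852], [0.0, 0.0, 0.0, 1.0]]
wrist [[297.3, 0.0, 255.0], [0.0, 297.3, 192.7], [0.0, 0.0, 1.0]] [[0.318, 0.912, 0.259, 98.862], [0.948, -0.306, -0.088, 547.768], [-0.001, 0.274, -0.962, 384.942], [0.0, 0.0, 0.0, 1.0]]
```

View pics/scene0.png

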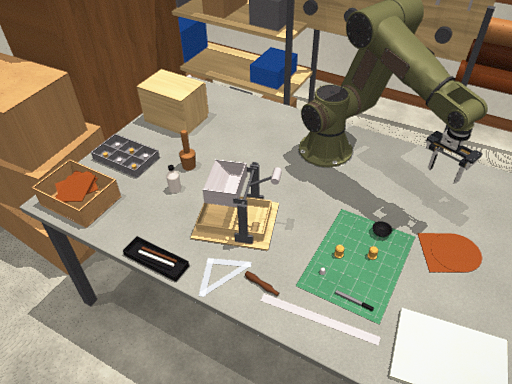

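View pics/top0.png

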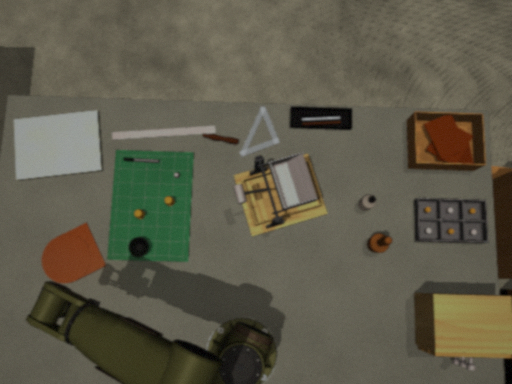

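View pics/wrist0.png

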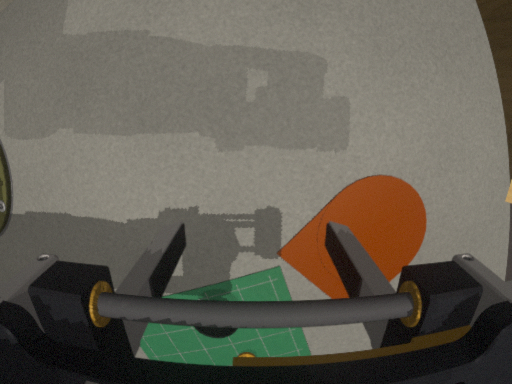

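The scene shows the knobs at (339,251) and (374,253), and the top view has them at (139,213) and (170,200). The stand is near (280,193) in the top view, with the skip on its right and the counterweight on its left. I'll measure them next.

```bash
cat > h.py <<'E'
import numpy as np,cv2
def ray(z,u,v):
    K,T=z["K"],z["T"]; d=T[:3,:3]@np.array([(u-K[0,2])/K[0,0],(v-K[1,2])/K[1,1],1]); return T[:3,3],d
def plane(z,u,v,h):
    o,d=ray(z,u,v); return o+d*(h-o[2])/d[2]
def two(z1,p1,z2,p2):
    o1,d1=ray(z1,*p1);o2,d2=ray(z2,*p2);d1/=np.linalg.norm(d1);d2/=np.linalg.norm(d2)
    t=np.linalg.lstsq(np.c_[d1,-d2],o2-o1,rcond=None)[0]; a=o1+t[0]*d1;b=o2+t[1]*d2
    return (a+b)/2,np.linalg.norm(a-b)
def cloud(z):
    d=z["d"];v,u=np.mgrid[:384,:512];K,T=z["K"],z["T"]
    P=np.stack([(u-K[0,2])/K[0,0]*d,(v-K[1,2])/K[1,1]*d,d],-1)
    return P@T[:3,:3].T+T[:3,3]
def load(n): return dict(np.load(f"pics/{n}.npz"))
E
python3 - <<'E'
from h import *
Z={n:load(n+"0") for n in("scene","top")}
for n,box in(("scene",(290,420,230,275)),("top",(110,195,180,225))):
    z=Z[n];hsv=cv2.cvtColor(z["p"],cv2.COLOR_RGB2HSV);m=cv2.inRange(hsv,(8,110,80),(30,255,255));mm=np.zeros_like(m);x0,x1,y0,y1=box;mm[y0:y1,x0:x1]=m[y0:y1,x0:x1]
    k,l,st,c=cv2.connectedComponentsWithStats(mm)
    C=cloud(z)
    for i in range(1,k):
        if st[i,4]>15:
            pts=C[l==i];print(n,st[i],c[i].round(1),plane(z,*c[i],28).round(1),"top z",np.percentile(pts[:,2],[5,50,95]).round(1),np.median(pts,0).round(1))
p=Z["top"]["p"][130:250,90:340];cv2.imwrite("pics/topc.png",cv2.resize(p[:,:,::-1],None,fx=3,fy=3,interpolation=2))
p=Z["scene"]["p"][140:260,170:320];cv2.imwrite("pics/scenec.png",cv2.resize(p[:,:,::-1],None,fx=5,fy=5,interpolation=2))
E
```

```text
scene [334 245  10  13 105] [338.8 251.2] [552.5 291.2  28. ] top z [ 1.3 34.5 46. ] [555.3 292.   34.5]
scene [367 246  11  14 107] [372.5 252.6] [498.9 399.3  28. ] top z [ 2.4 34.3 46.8] [501.4 400.   34.3]
top [165 196   8  10  57] [168.4 200.1] [543.8 292.1  28. ] top z [31.3 46.7 55.1] [541.3 289.2  46.7]
top [134 209   9  10  60] [138.  213.4] [490.6 401.4  28. ] top z [33.8 44.1 52.3] [488.8 397.8  44.1]
```

View pics/topc.png

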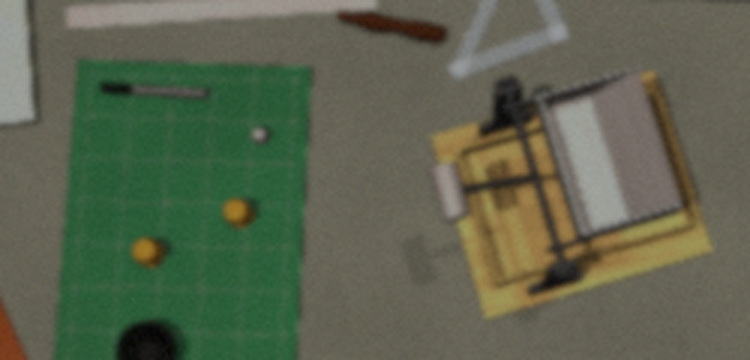

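View pics/scenec.png

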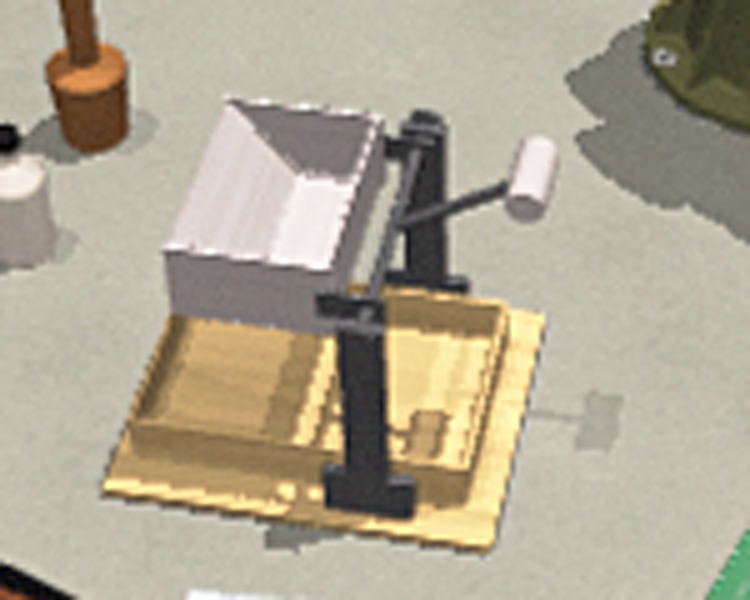

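```bash
python3 - <<'E'
from h import *
s,t=load("scene0"),load("top0")
print("knobA",two(s,(338.8,250.5),t,(168.4,200.1)),"B",two(s,(372.5,251.9),t,(138,213.4)))
pairs={"back+":((237.6,194),(270,163.3)),"back-":((246,163),(284.3,209)),"lip+":((203.6,190),(299,155)),"lip-":((216.4,160),(320,198.3)),
"cw":((276.5,174),(90+449/3,130+190/3)),"up+":((170+362/5,140+318/5),(90+508/3,130+90/3)),"up-":((170+425/5,140+122/5),(90+562/3,130+265/3))}
P={}
for k,(a,b) in pairs.items():
    P[k],e=two(s,a,t,b);print(k,P[k].round(1),"err",e.round(1))
loc={"back+":(30,82,238),"back-":(30,-82,238),"lip+":(142,82,235),"lip-":(142,-82,235),"cw":(-100,0,268)}
A=np.array([loc[k] for k in loc],float);B=np.array([P[k] for k in loc])
a=A[:,:2]-A[:,:2].mean(0);b=B[:,:2]-B[:,:2].mean(0)
th=np.arctan2((a[:,0]*b[:,1]-a[:,1]*b[:,0]).sum(),(a*b).sum());R=np.array([[np.cos(th),-np.sin(th)],[np.sin(th),np.cos(th)]])
o=B[:,:2].mean(0)-R@A[:,:2].mean(0);print("th",np.degrees(th),"o",o);print((A[:,:2]@R.T+o-B[:,:2]).round(1),(A[:,2]-B[:,2]).round(1))
# base: yellow-wood depth check
C=cloud(t)
hsv=cv2.cvtColor(t["p"],cv2.COLOR_RGB2HSV);m=cv2.inRange(hsv,(14,70,80),(35,255,255));m[:, :230]=0;m[:,335:]=0;m[:145]=0;m[240:]=0
c=max(cv2.findContours(m,0,2)[0],key=cv2.contourArea);r=cv2.minAreaRect(c);bp=cv2.boxPoints(r);print([plane(t,*q,8).round(0)[:2].tolist() for q in bp])
for n,(u,v) in {"skipfloor":(90+585/3,130+150/3),"fl2":(90+600/3,130+190/3),"tray":(90+490/3,130+230/3)}.items(): print(n,C[int(v),int(u)].round(1))
E
```

```text
knobA (array([545.19850742, 290.94977171,  23.85510799]), np.float64(3.7381616862865767)) B (array([491.66179447, 400.01219402,  24.23863114]), np.float64(4.8867459223277105))
back+ [648.2 -73.7 226. ] err 8.0
back- [ 494.1 -127.9  228.3] err 1.7
lip+ [ 685.2 -179.9  224.7] err 9.8
lip- [ 531.7 -242.1  225. ] err 13.8
cw [535.2  21.4 271.1] err 1.0
up+ [664.5 -40.7 208.9] err 0.5
up- [ 464.7 -106.5  208.2] err 1.4
th -71.14365011326137 o [563.1204418  -74.27008876]
[[ 2.2 -2.5]
 [ 1.1 -1.2]
 [ 1.4 -2.2]
 [-0.2  7. ]
 [-4.4 -1.1]] [12.   9.7 10.3 10.  -3.1]
[[654.0, 60.0], [756.0, -235.0], [513.0, -310.0], [416.0, -21.0]]
skipfloor [ 604.8 -133.   172.4]
fl2 [ 559.2 -151.1  173.1]
tray [532.8 -24.8  18.7]
```

Knobs triangulate to A (545,291) and B (492,400), centre height 24. The stand origin is about (564,-74) with yaw about -71.5°. Next I'll locate the thimble and the rest, plus the jaw heading.

```bash
cat > go.py <<'E'
import sys,numpy as np
from scipy.spatial.transform import Rotation as Ro
from cell import manip
def info():
    s=manip.read_state();R=Ro.from_euler("xyz",s["eef_rot"]).as_matrix();return s,R
def delta(x,y,z,yaw):  # yaw deg of jaw axis in world xy (mod 180), tool down
    s,R=info();c=np.radians(yaw);zt=np.array([np.cos(c),np.sin(c),0])
    if zt@R[:,2]<0: zt=-zt
    xt=np.array([0,0,-1.]);T=np.c_[xt,np.cross(zt,xt),zt]
    rv=Ro.from_matrix(R.T@T).as_rotvec(degrees=True);d=np.array([x,y,z])-s["eef_pos"]
    print("clock",round(s["clock"],2),"pos",s["eef_pos"].round(1),"gap",round(s["finger_gap"],1),"F",s["wrist_force"].round(1),"jawyaw",np.degrees(np.arctan2(R[1,2],R[0,2])).round(1),"j",s["joints"].round(2))
    print("world d",d.round(1),"dp tool now cm",(R.T@d/10).round(2),"dp tool after turn cm",(T.T@d/10).round(2),"turn",rv.round(1))
def Sk(x,y): # stand -> world
    t=np.radians(-71.5);return np.array([564+x*np.cos(t)-y*np.sin(t),-74+x*np.sin(t)+y*np.cos(t)])
if __name__=="__main__": delta(*map(float,sys.argv[1:5]))
E
python3 - <<'E'
from h import *
from go import *
s,t=load("scene0"),load("top0")
print("thimble",plane(t,90+260/3,130+133/3,20),"dish",plane(t,138,246,20))
print(Sk(60,34),Sk(60,-34),Sk(130,0))
delta(545,291,120,-20)
for n in("A",):
    pass
E
```

```text
thimble [644.91638076 268.08907777  20.        ] dish [370.46092855 394.75902976  20.        ]
[ 615.28128366 -120.11106099] [ 550.79527511 -141.68777763] [ 605.24960533 -197.28207518]
clock 0.15 pos [175.4 521.1 205. ] gap 94.0 F [ 0.7  0.3 -0.6] jawyaw 71.4 j [ 1.18  0.3   1.52  0.    1.32 -0.07]
world d [ 369.6 -230.1  -85. ] dp tool now cm [  8.51 -42.37 -10.  ] dp tool after turn cm [  8.5    8.98 -42.6 ] turn [-88.6  -0.   -0. ]
```

Request:
jog_arm:
  turn:
    - [10.6,0,0]
    - [10.6,0,0]
    - [10.6,0,0]
    - [10.6,0,0]
    - [10.6,0,0]
  dp:
    - [0,0,0]
    - [0,0,0]
    - [0,0,0]
    - [0,0,0]
    - [0,0,0]
  gripper: [0,0,0,0,0]

```text
clock: 0.78
eef_pos: [175.2, 520.5, 203.7]
eef_rot: [-2.269, 1.567, -1.964]
wrist_force: [0.3, 0.1, 0.0]
finger_gap: 93.8
```

```bash
python3 go.py 505 275 160 18.5
```

```text
clock 0.78 pos [175.2 520.5 203.7] gap 93.8 F [0.3 0.1 0. ] jawyaw 17.5 j [1.18 0.3  1.52 0.   1.32 0.87]
world d [ 329.8 -245.5  -43.7] dp tool now cm [  4.41 -33.31  24.1 ] dp tool after turn cm [  4.37 -33.75  23.48] turn [-1.  -0.1  0.2]
```

Request:
jog_arm:
  turn:
    - [0,0,0]
    - [0,0,0]
    - [0,0,0]
    - [0,0,0]
    - [0,0,0]
    - [0,0,0]
    - [0,0,0]
    - [0,0,0]
  dp:
    - [0.5,-4.2,3]
    - [0.5,-4.2,3]
    - [0.5,-4.2,3]
    - [0.5,-4.2,3]
    - [0.5,-4.2,3]
    - [0.5,-4.2,3]
    - [0.5,-4.2,3]
    - [0.5,-4.2,3]
  gripper: [0,0,0,0,0,0,0,0]

```text
clock: 1.78
eef_pos: [511.4, 264.4, 161.7]
eef_rot: [-2.464, 1.566, -2.158]
wrist_force: [0.0, 0.5, -0.5]
finger_gap: 93.8
```

```bash
python3 go.py 505 275 160 18.5; python3 - <<'E'
from cell import *
import numpy as np,cv2
c=calibration("wrist");p,d=camera("wrist");cv2.imwrite("pics/w1.png",p[:,:,::-1]);np.savez("pics/w1.npz",p=p,d=d,K=c["K"],T=c["world_from_camera"])
E
```

```text
clock 1.77 pos [511.4 264.4 161.7] gap 93.8 F [ 0.   0.5 -0.5] jawyaw 17.5 j [ 0.41  0.4   1.5  -0.    1.25  0.11]
world d [-6.4 10.6 -1.7] dp tool now cm [ 0.17  1.2  -0.29] dp tool after turn cm [ 0.17  1.21 -0.27] turn [-1.  -0.2  0.2]
```

View pics/w1.png

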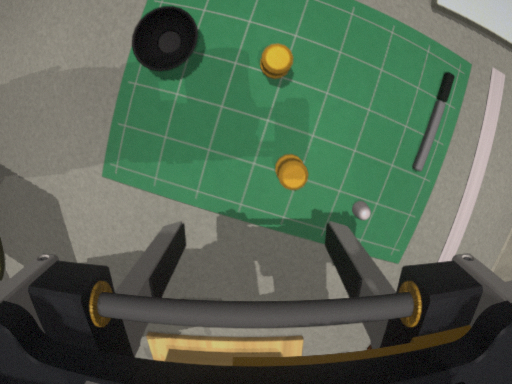

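```bash
cat >> h.py <<'E'
def fray(z,u,v):
    K,T=z["K"],z["T"];a=np.array([u-K[0,2],v-K[1,2]]);r=np.hypot(*a);th=r/K[0,0]
    d=np.array([*(a/max(r,1e-9)*np.sin(th)),np.cos(th)]);return T[:3,3],T[:3,:3]@d
def fplane(z,u,v,h):
    o,d=fray(z,u,v);return o+d*(h-o[2])/d[2]
E
python3 - <<'E'
from h import *
z=load("w1");p=z["p"];hsv=cv2.cvtColor(p,cv2.COLOR_RGB2HSV);m=cv2.inRange(hsv,(8,120,90),(30,255,255));m[230:]=0
k,l,st,c=cv2.connectedComponentsWithStats(m)
for i in range(1,k):
    if st[i,4]>60:
        v=np.quantile(hsv[...,2][l==i],.45);mm=((l==i)&(hsv[...,2]>v)).astype(np.uint8)
        print(st[i],c[i],v,"d",np.percentile(z["d"][l==i],[5,50]))
q=np.vstack([]) if 0 else cv2.resize(p[30:200,240:330,::-1],None,fx=6,fy=6,interpolation=2)[:1020];cv2.imwrite("pics/w1c.png",cv2.resize(q,(318,600)))
E
```

```text
[260  44  33  34 840] [276.20119048  59.88571429] 179.55 d [264.86084595 268.9283905 ]
[275 154  33  36 883] [291.20724802 171.66817667] 164.90000000000003 d [297.95924377 301.78643799]
```

View pics/w1c.png

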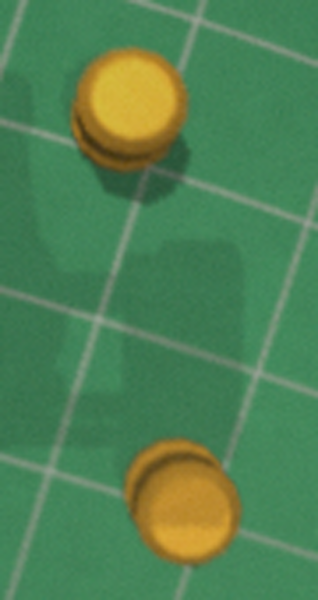

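```bash
python3 - <<'E'
from h import *
z=load("w1");s=load("scene0")
for n,q in(("B",(277.9,56.9)),("A",(292.9,174.4))): print(n,fplane(z,*q,40).round(1))
for n,q,u in(("B",(276.4,59.5),(372.5,251.9)),("A",(291.2,171.7),(338.8,250.5))):
    o,d=fray(z,*q);o2,d2=ray(s,*u);d2=d2/np.linalg.norm(d2);t=np.linalg.lstsq(np.c_[d,-d2],o2-o,rcond=None)[0];print(n,o+t[0]*d,o2+t[1]*d2)
E
python3 go.py 545 291 90 18.5
```

```text
B [491.1 400.3  40. ]
A [543.6 290.1  40. ]
B [490.7445041  400.27667487  23.33184364] [491.65910171 397.63389988  22.86265985]
A [544.24477413 289.23358836  21.56172408] [544.25735387 288.81542644  21.63357008]
clock 1.82 pos [514.9 260.7 160.8] gap 93.8 F [ 3.2 -4.  -0.9] jawyaw 17.3 j [ 0.41  0.4   1.49 -0.    1.25  0.11]
world d [ 30.1  30.3 -70.8] dp tool now cm [7.05 2.02 3.8 ] dp tool after turn cm [7.08 1.92 3.81] turn [-1.2 -0.2  0.2]
```

Wrist and scene views agree: A (544,290), B (491,400), heights about 22–24. I'm approaching A now.

Request:
jog_arm:
  turn:
    - [0,0,0]
    - [0,0,0]
    - [0,0,0]
    - [0,0,0]
  dp:
    - [2.5,1,2]
    - [2.5,1,1.8]
    - [2,0,0]
    - [0,0,0]
  gripper: [0,0,0,0]

```text
clock: 2.33
eef_pos: [547.1, 289.5, 87.3]
eef_rot: [-2.473, 1.563, -2.174]
wrist_force: [-0.5, 1.5, 0.5]
finger_gap: 93.5
```

```bash
python3 go.py 544 290 15 18.5
```

```text
clock 2.33 pos [547.1 289.5  87.3] gap 93.5 F [-0.5  1.5  0.5] jawyaw 17.1 j [ 0.43  0.57  1.43 -0.    1.15  0.13]
world d [ -3.1   0.5 -72.3] dp tool now cm [ 7.23  0.17 -0.24] dp tool after turn cm [ 7.23  0.15 -0.28] turn [-1.4 -0.3  0.3]
```

Request:
jog_arm:
  turn:
    - [0,0,0]
    - [0,0,0]
    - [0,0,0]
    - [0,0,0]
  dp:
    - [2.5,0.15,-0.3]
    - [2.5,0,0]
    - [2.2,0,0]
    - [0,0,0]
  gripper: [0,0,0,0]

```text
clock: 2.82
eef_pos: [544.8, 290.4, 17.9]
eef_rot: [-1.83, 1.567, -1.531]
wrist_force: [0.1, -0.1, -1.2]
finger_gap: 94.1
```

```bash
python3 go.py 544 290 15 18.5
```

```text
clock 2.83 pos [544.8 290.4  17.9] gap 94.1 F [ 0.1 -0.1 -1.2] jawyaw 17.1 j [ 0.43  0.65  1.47 -0.    1.02  0.14]
world d [-0.8 -0.4 -2.9] dp tool now cm [ 0.29 -0.01 -0.08] dp tool after turn cm [ 0.29 -0.01 -0.09] turn [-1.4 -0.1  0.2]
```

Request:
jog_arm:
  turn:
    - [0,0,0]
    - [0,0,0]
    - [0,0,0]
    - [0,0,0]
    - [0,0,0]
    - [0,0,0]
    - [0,0,0]
  dp:
    - [0.3,0,0]
    - [0,0,0]
    - [0,0,0]
    - [0,0,0]
    - [0,0,0]
    - [0,0,0]
    - [0,0,0]
  gripper: [1,1,1,1,1,1,1]
  grip_force: 20

```text
clock: 3.7
eef_pos: [546.3, 291.1, 19.1]
eef_rot: [-0.687, 1.566, -0.388]
wrist_force: [-0.9, -0.6, 0.3]
finger_gap: 31.3
```

```bash
python3 go.py 544 290 330 18.5
```

```text
clock 3.7 pos [546.3 291.1  19.1] gap 31.3 F [-0.9 -0.6  0.3] jawyaw 17.1 j [ 0.43  0.65  1.47 -0.    1.02  0.14]
world d [ -2.3  -1.1 310.9] dp tool now cm [-31.09  -0.14  -0.13] dp tool after turn cm [-31.09  -0.04  -0.25] turn [-1.4  0.2  0.2]
```

Request:
jog_arm:
  turn:
    - [0,0,0]
    - [0,0,0]
    - [0,0,0]
    - [0,0,0]
    - [0,0,0]
    - [0,0,0]
    - [0,0,0]
    - [0,0,0]
  dp:
    - [-2,0,0]
    - [-4,0,0]
    - [-4.5,0,0]
    - [-4.5,0,0]
    - [-4.5,0,0]
    - [-4.5,0,0]
    - [-4.5,0,0]
    - [0,0,0]
  gripper: [1,1,1,1,1,1,1,1]

```text
clock: 4.7
eef_pos: [543.1, 290.9, 322.6]
eef_rot: [-0.279, 1.561, 0.02]
wrist_force: [1.8, -0.4, -0.8]
finger_gap: 31.3
```

```bash
python3 go.py 615 -120 310 18.5
```

```text
clock 4.7 pos [543.1 290.9 322.6] gap 31.3 F [ 1.8 -0.4 -0.8] jawyaw 17.1 j [ 0.43  0.4   1.13 -0.    1.61  0.13]
world d [  71.9 -410.9  -12.6] dp tool now cm [  1.32 -41.38  -5.24] dp tool after turn cm [  1.26 -41.24  -6.22] turn [-1.4  0.5  0.2]
```

Request:
jog_arm:
  turn:
    - [-0.3,0,0]
    - [-0.3,0,0]
    - [-0.3,0,0]
    - [-0.3,0,0]
    - [0,0,0]
    - [0,0,0]
    - [0,0,0]
    - [0,0,0]
  dp:
    - [0,-3,-0.5]
    - [0,-5,-0.7]
    - [0,-5.5,-0.8]
    - [0,-5.5,-0.8]
    - [0,-5.5,-0.8]
    - [0,-5.5,-0.8]
    - [0,-5.5,-0.8]
    - [0,-3,-0.5]
  gripper: [1,1,1,1,1,1,1,1]

```text
clock: 5.7
eef_pos: [605.6, -102.9, 319.1]
eef_rot: [-0.062, 1.57, 0.263]
wrist_force: [0.4, 0.2, -1.8]
finger_gap: 31.8
```

Request:
jog_arm:
  turn:
    - [0,0,0]
    - [0,0,0]
  dp:
    - [0,0,0]
    - [0,0,0]
  gripper: [1,1]

```text
clock: 5.95
eef_pos: [604.8, -104.1, 317.7]
eef_rot: [2.443, 1.569, 2.765]
wrist_force: [0.3, 0.5, -2.1]
finger_gap: 31.3
```

```bash
python3 go.py 615 -120 310 18.5; python3 - <<'E'
from cell import *
import numpy as np,cv2
for n in("wrist","scene","top"):
    c=calibration(n);p,d=camera(n);cv2.imwrite(f"pics/{n}2.png",p[:,:,::-1]);np.savez(f"pics/{n}2.npz",p=p,d=d,K=c["K"],T=c["world_from_camera"])
E
```

```text
clock 5.95 pos [ 604.8 -104.1  317.7] gap 31.3 F [ 0.3  0.5 -2.1] jawyaw 18.5 j [-0.23  0.4   1.13  0.    1.61 -0.55]
world d [ 10.2 -15.9  -7.7] dp tool now cm [ 0.77 -1.83  0.46] dp tool after turn cm [ 0.77 -1.83  0.46] turn [-0.  -0.1 -0.1]
```

View pics/wrist2.png

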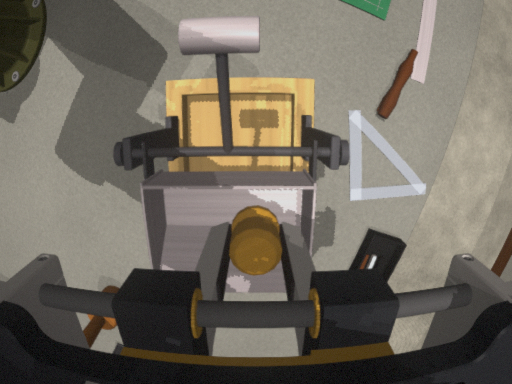

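View pics/scene2.png

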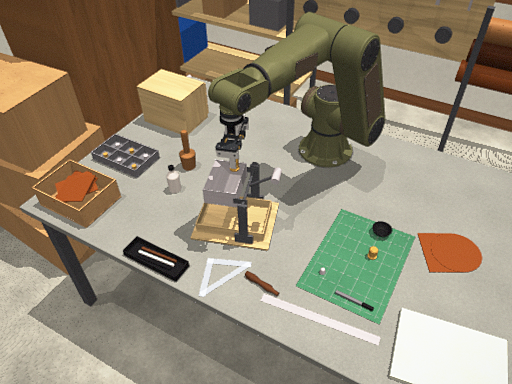

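The wrist view is square to the stand: counterweight at (220,36), axle from (120,153) to (346,152), skip back rim near y 180, knob held at (255,240). I'll refine the stand pose from it.

```bash
python3 - <<'E'
from h import *
z=load("wrist2");p=z["p"][130:320,90:390,::-1];cv2.imwrite("pics/w2c.png",cv2.resize(p,(795,504),interpolation=2))
for n,q,h in(("cwL",(180,36),268),("cwR",(259.5,36),268),("axL",(120,153),205),("axR",(346,152),205),("upL inner",(140,152),205),("upR",(326,150),205)): print(n,fplane(z,*q,h).round(1))
E
```

```text
cwL [503.6  12.3 268. ]
cwR [563.1  29.4 268. ]
axL [ 454.5 -110.4  205. ]
axR [679.2 -35.7 205. ]
upL inner [ 477.  -102.6  205. ]
upR [658.4 -41.1 205. ]
```

View pics/w2c.png

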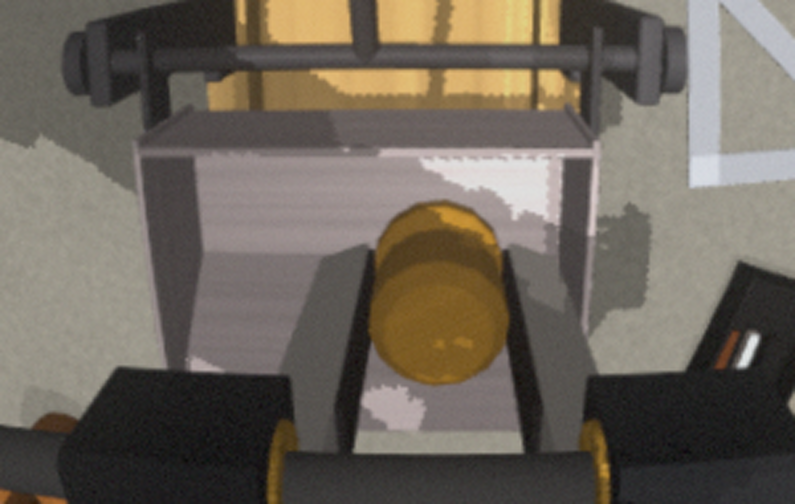

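```bash
python3 - <<'E'
from h import *
from go import Sk
z=load("wrist2")
a=fplane(z,142,185,238);b=fplane(z,315.7,185,238);print(a,b,(a+b)/2,Sk(29,0),"width",np.linalg.norm(a-b))
print(Sk(60,34),Sk(60,-34))
E
python3 go.py 615 -120 255 18.5
```

```text
[ 497.84053582 -124.31468782  238.        ] [652.14662286 -72.80929085 238.        ] [574.99357934 -98.56198934 238.        ] [ 573.20183504 -101.501386  ] width 162.67505775151773
[ 615.28128366 -120.11106099] [ 550.79527511 -141.68777763]
clock 6.1 pos [ 605.1 -103.7  318.1] gap 31.3 F [ 0.1 -0.3 -2. ] jawyaw 18.5 j [-0.23  0.4   1.13  0.    1.61 -0.55]
world d [  9.9 -16.3 -63.1] dp tool now cm [ 6.31 -1.87  0.43] dp tool after turn cm [ 6.31 -1.86  0.42] turn [ 0.  -0.1 -0.1]
```

Request:
jog_arm:
  turn:
    - [0,0,0]
    - [0,0,0]
    - [0,0,0]
    - [0,0,0]
  dp:
    - [0.5,-1,0.3]
    - [2,-0.7,0.2]
    - [3,0,0]
    - [0,0,0]
  gripper: [1,1,1,1]

```text
clock: 6.6
eef_pos: [616.4, -117.7, 261.3]
eef_rot: [2.366, 1.57, 2.692]
wrist_force: [0.2, -0.3, -1.4]
finger_gap: 31.4
```

```bash
python3 go.py 616.5 -118.5 196 18.5
```

```text
clock 6.6 pos [ 616.4 -117.7  261.3] gap 31.4 F [ 0.2 -0.3 -1.4] jawyaw 18.7 j [-0.25  0.45  1.19  0.    1.5  -0.57]
world d [  0.1  -0.8 -65.3] dp tool now cm [ 6.53 -0.09 -0.01] dp tool after turn cm [ 6.53 -0.08 -0.02] turn [ 0.2 -0.  -0. ]
```

Request:
jog_arm:
  turn:
    - [0,0,0]
    - [0,0,0]
    - [0,0,0]
    - [0,0,0]
    - [0,0,0]
    - [0,0,0]
    - [0,0,0]
  dp:
    - [1.5,0,0]
    - [1.5,0,0]
    - [1.3,0,0]
    - [1,0,0]
    - [0.8,0,0]
    - [0.3,0,0]
    - [0,0,0]
  gripper: [1,1,1,1,1,1,1]

```text
clock: 7.48
eef_pos: [617.4, -117.7, 195.6]
eef_rot: [-0.508, 1.568, -0.181]
wrist_force: [-0.4, 0.1, -1.1]
finger_gap: 31.5
```

```bash
python3 go.py 616.5 -118.5 191 18.5; python3 - <<'E'
from cell import *
import numpy as np,cv2
for n in("wrist","scene"):
    c=calibration(n);p,d=camera(n);cv2.imwrite(f"pics/{n}3.png",p[:,:,::-1])
    if n=="scene": cv2.imwrite("pics/s3c.png",cv2.resize(p[130:250,170:320,::-1],None,fx=5,fy=5,interpolation=2))
E
```

```text
clock 7.47 pos [ 617.4 -117.7  195.6] gap 31.5 F [-0.4  0.1 -1.1] jawyaw 18.7 j [-0.25  0.48  1.29  0.    1.36 -0.57]
world d [-0.9 -0.8 -4.6] dp tool now cm [ 0.46 -0.05 -0.11] dp tool after turn cm [ 0.46 -0.05 -0.11] turn [0.2 0.1 0.1]
```

View pics/wrist3.png

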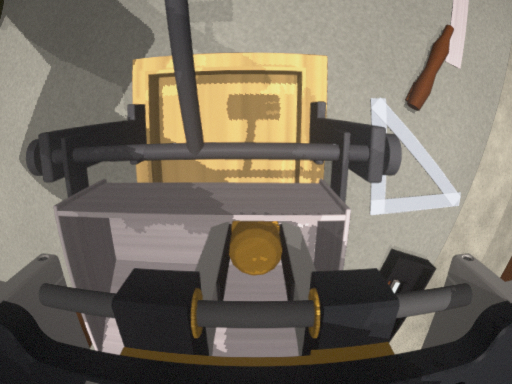

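View pics/s3c.png

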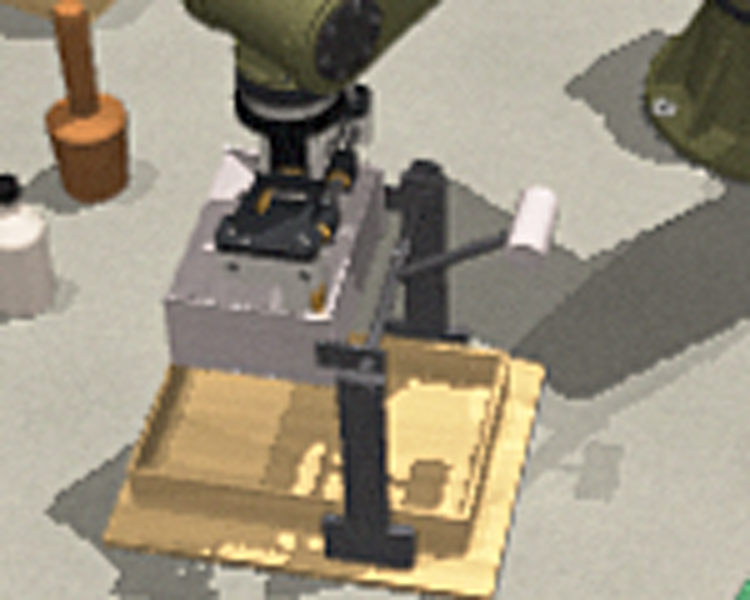

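Request:
jog_arm:
  turn:
    - [0,0,0]
    - [0,0,0]
  dp:
    - [0.3,0,-0.1]
    - [0.1,0,0]
  gripper: [1,1]

```text
clock: 7.82
eef_pos: [616.7, -118.1, 192.2]
eef_rot: [-0.536, 1.567, -0.209]
wrist_force: [0.1, 0.5, -2.4]
finger_gap: 31.3
```

```bash
python3 go.py 616.5 -118.5 191 18.5
```

```text
clock 7.83 pos [ 616.7 -118.1  192.2] gap 31.3 F [ 0.1  0.5 -2.4] jawyaw 18.7 j [-0.25  0.48  1.3   0.    1.36 -0.57]
world d [-0.2 -0.4 -1.2] dp tool now cm [ 0.12 -0.03 -0.03] dp tool after turn cm [ 0.12 -0.03 -0.03] turn [0.2 0.2 0.1]
```

Request:
jog_arm:
  turn:
    - [0,0,0]
    - [0,0,0]
    - [0,0,0]
    - [0,0,0]
    - [0,0,0]
    - [0,0,0]
  dp:
    - [0.1,0,0]
    - [0,0,0]
    - [0,0,0]
    - [0,0,0]
    - [0,0,0]
    - [0,0,0]
  gripper: [0.64,0.6,0.56,0.52,0.5,0.5]

```text
clock: 8.57
eef_pos: [617.0, -118.2, 192.1]
eef_rot: [-0.544, 1.565, -0.218]
wrist_force: [-0.2, 0.5, 0.4]
finger_gap: 47.2
```

```bash
python3 go.py 616.5 -118.5 330 18.5;  python3 - <<'E'
from cell import *
import numpy as np,cv2
for n in("wrist","scene"):
    c=calibration(n);p,d=camera(n);cv2.imwrite(f"pics/{n}4.png",p[:,:,::-1])
E
```

```text
clock 8.57 pos [ 617.  -118.2  192.1] gap 47.2 F [-0.2  0.5  0.4] jawyaw 18.7 j [-0.25  0.48  1.3   0.    1.35 -0.57]
world d [ -0.5  -0.3 137.9] dp tool now cm [-1.379e+01 -5.000e-02  1.000e-02] dp tool after turn cm [-1.379e+01 -1.000e-02 -6.000e-02] turn [0.2 0.3 0.2]
```

View pics/wrist4.png

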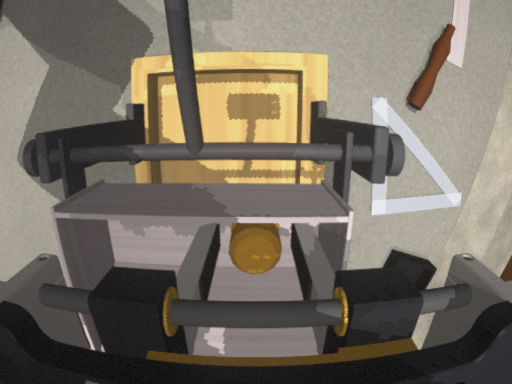

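The knob stands on the skip floor at (256,250), clear of both fingers. Lifting away.

Request:
jog_arm:
  turn:
    - [0,0,0]
    - [0,0,0]
    - [0,0,0]
    - [0,0,0]
    - [0,0,0]
    - [0,0,0]
  dp:
    - [-1,0,0]
    - [-2,0,0]
    - [-3,0,0]
    - [-4,0,0]
    - [-4,0,0]
    - [0,0,0]
  gripper: [0.5,0.5,0.5,0.5,0.5,0.5]

```text
clock: 9.43
eef_pos: [615.9, -118.0, 340.2]
eef_rot: [-0.553, 1.563, -0.226]
wrist_force: [0.1, -0.5, -0.8]
finger_gap: 47.0
```

```bash
python3 go.py 491 400 300 18.5;  python3 - <<'E'
from cell import *
import numpy as np,cv2
for n in("wrist",):
    c=calibration(n);p,d=camera(n);cv2.imwrite(f"pics/{n}5.png",p[:,:,::-1])
E
```

```text
clock 9.43 pos [ 615.9 -118.   340.2] gap 47.0 F [ 0.1 -0.5 -0.8] jawyaw 18.7 j [-0.25  0.42  1.05  0.    1.66 -0.57]
world d [-124.9  518.   -40.2] dp tool now cm [ 3.84 53.08  4.78] dp tool after turn cm [ 4.02 53.08  4.59] turn [0.2 0.4 0.2]
```

View pics/wrist5.png

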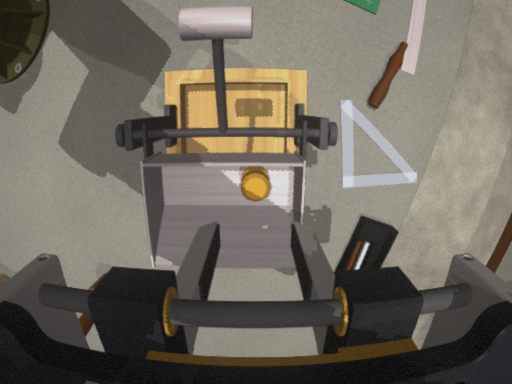

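The first knob stands in the upright skip at (256,184). Fetching B.

Request:
jog_arm:
  turn:
    - [0,0,0]
    - [0,0,0]
    - [0,0,0]
    - [0,0,0]
    - [0,0,0]
    - [0,0,0]
    - [0,0,0]
    - [0,0,0]
  dp:
    - [0,3,0.3]
    - [0,5,0.4]
    - [0,5.5,0.5]
    - [0,5.5,0.5]
    - [1,5.5,0.5]
    - [2,5.5,0.5]
    - [2,5.5,0.5]
    - [2,5.5,0.5]
  gripper: [0.5,0.5,0.5,0.3,0,0,0,0]

```text
clock: 10.48
eef_pos: [514.0, 290.6, 256.8]
eef_rot: [3.061, 1.563, -2.901]
wrist_force: [1.4, -0.6, 0.0]
finger_gap: 92.2
```

```bash
python3 go.py 490.5 400 90 18.5
```

```text
clock 10.47 pos [514.  290.6 256.8] gap 92.2 F [ 1.4 -0.6  0. ] jawyaw 18.4 j [0.45 0.36 1.32 0.   1.47 0.13]
world d [ -23.5  109.4 -166.8] dp tool now cm [16.68 11.11  1.35] dp tool after turn cm [16.68 11.12  1.24] turn [-0.1 -0.5 -0. ]
```

Request:
jog_arm:
  turn:
    - [0,0,0]
    - [0,0,0]
    - [0,0,0]
    - [0,0,0]
    - [0,0,0]
  dp:
    - [3,3,0.4]
    - [4,3,0.3]
    - [4,2.5,0.3]
    - [3,1,0.2]
    - [0,0,0]
  gripper: [0,0,0,0,0]

```text
clock: 11.1
eef_pos: [487.5, 388.5, 104.9]
eef_rot: [-3.021, 1.551, -2.695]
wrist_force: [-0.4, 0.1, 0.5]
finger_gap: 94.1
```

```bash
python3 go.py 490.5 400 16 18.5;  python3 - <<'E'
from cell import *
import numpy as np,cv2
for n in("wrist",):
    c=calibration(n);p,d=camera(n);cv2.imwrite(f"pics/{n}6.png",p[:,:,::-1])
E
```

```text
clock 11.1 pos [487.5 388.5 104.9] gap 94.1 F [-0.4  0.1  0.5] jawyaw 18.7 j [0.61 0.56 1.39 0.   1.21 0.29]
world d [  3.   11.5 -88.9] dp tool now cm [8.87 1.02 0.83] dp tool after turn cm [8.89 1.   0.66] turn [ 0.2 -1.1  0.1]
```

View pics/wrist6.png

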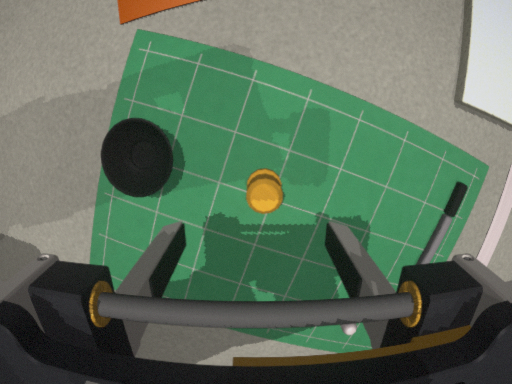

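Request:
jog_arm:
  turn:
    - [0,-0.5,0]
    - [0,-0.5,0]
    - [0,0,0]
    - [0,0,0]
    - [0,0,0]
  dp:
    - [1,0.6,0.4]
    - [2,0.4,0.3]
    - [3,0,0]
    - [2.5,0,0]
    - [0,0,0]
  gripper: [0,0,0,0,0]

```text
clock: 11.78
eef_pos: [495.3, 400.9, 24.4]
eef_rot: [0.084, 1.56, 0.406]
wrist_force: [0.5, 0.4, 0.6]
finger_gap: 93.9
```

```bash
python3 go.py 490.5 400 18 18.5
```

```text
clock 11.78 pos [495.3 400.9  24.4] gap 93.9 F [0.5 0.4 0.6] jawyaw 18.5 j [ 0.62  0.67  1.41 -0.    1.04  0.3 ]
world d [-4.8 -0.9 -6.4] dp tool now cm [ 0.63  0.07 -0.49] dp tool after turn cm [ 0.64  0.07 -0.49] turn [-0.   0.6 -0.1]
```

Request:
jog_arm:
  turn:
    - [0,0.5,0]
    - [0,0,0]
    - [0,0,0]
    - [0,0,0]
    - [0,0,0]
    - [0,0,0]
    - [0,0,0]
    - [0,0,0]
  dp:
    - [0.6,0.1,-0.5]
    - [0.1,0,0]
    - [0,0,0]
    - [0,0,0]
    - [0,0,0]
    - [0,0,0]
    - [0,0,0]
    - [0,0,0]
  gripper: [0,0,1,1,1,1,1,1]

```text
clock: 12.78
eef_pos: [491.9, 401.3, 21.4]
eef_rot: [0.348, 1.563, 0.67]
wrist_force: [-0.1, 0.4, -0.4]
finger_gap: 37.3
```

```bash
python3 go.py 490.5 400 330 18.5
```

```text
clock 12.78 pos [491.9 401.3  21.4] gap 37.3 F [-0.1  0.4 -0.4] jawyaw 18.5 j [0.63 0.68 1.42 0.   1.04 0.3 ]
world d [ -1.4  -1.3 308.6] dp tool now cm [-3.086e+01  1.000e-02  6.000e-02] dp tool after turn cm [-30.86  -0.08  -0.17] turn [-0.   0.4 -0.2]
```

Request:
jog_arm:
  turn:
    - [0,0,0]
    - [0,0,0]
    - [0,0,0]
  dp:
    - [0.2,0,0]
    - [0,0,0]
    - [0,0,0]
  gripper: [1,1,1]

```text
clock: 13.15
eef_pos: [491.9, 401.4, 20.4]
eef_rot: [0.357, 1.563, 0.679]
wrist_force: [1.0, -0.7, 1.1]
finger_gap: 31.2
```

```bash
python3 go.py 490.5 400 340 18.5
```

```text
clock 13.15 pos [491.9 401.4  20.4] gap 31.2 F [ 1.  -0.7  1.1] jawyaw 18.5 j [0.63 0.68 1.42 0.   1.03 0.3 ]
world d [ -1.4  -1.4 319.6] dp tool now cm [-31.96   0.     0.07] dp tool after turn cm [-31.96  -0.09  -0.18] turn [-0.   0.4 -0.2]
```

Request:
jog_arm:
  turn:
    - [0,0,0]
    - [0,0,0]
    - [0,0,0]
    - [0,0,0]
    - [0,0,0]
    - [0,0,0]
    - [0,0,0]
    - [0,0,0]
  dp:
    - [-2,0,0]
    - [-4,0,0]
    - [-5,0,0]
    - [-5,0,0]
    - [-5,0,0]
    - [-5,0,0]
    - [-4,0,0]
    - [0,0,0]
  gripper: [1,1,1,1,1,1,1,1]

```text
clock: 14.15
eef_pos: [488.2, 398.5, 337.9]
eef_rot: [0.346, 1.559, 0.668]
wrist_force: [0.3, 0.8, -2.6]
finger_gap: 31.3
```

```bash
python3 go.py 552 -140 330 18.5
```

```text
clock 14.15 pos [488.2 398.5 337.9] gap 31.3 F [ 0.3  0.8 -2.6] jawyaw 18.5 j [0.63 0.43 1.05 0.   1.65 0.3 ]
world d [  63.8 -538.5   -7.9] dp tool now cm [  0.46 -53.1  -11.01] dp tool after turn cm [  0.79 -53.09 -11.04] turn [-0.   0.6 -0.2]
```

Request:
jog_arm:
  turn:
    - [0,0,0]
    - [0,0,0]
    - [0,0,0]
    - [0,0,0]
    - [0,0,0]
    - [0,0,0]
    - [0,0,0]
    - [0,0,0]
  dp:
    - [0,-3,-0.6]
    - [0,-5,-1]
    - [0,-5.5,-1.1]
    - [0,-5.5,-1.1]
    - [0,-5.5,-1.1]
    - [0,-5.5,-1.1]
    - [0,-5.5,-1.1]
    - [0,-5,-1]
  gripper: [1,1,1,1,1,1,1,1]

```text
clock: 15.15
eef_pos: [536.4, -21.6, 327.6]
eef_rot: [1.752, 1.566, 2.08]
wrist_force: [0.2, 0.8, -1.7]
finger_gap: 31.4
```

```bash
python3 go.py 552 -140 330 18.5
```

```text
clock 15.15 pos [536.4 -21.6 327.6] gap 31.4 F [ 0.2  0.8 -1.7] jawyaw 18.8 j [-0.11  0.21  1.35  0.    1.58 -0.44]
world d [  15.6 -118.4    2.4] dp tool now cm [ -0.29 -11.71  -2.34] dp tool after turn cm [ -0.24 -11.72  -2.28] turn [ 0.3 -0.1 -0.3]
```

Request:
jog_arm:
  turn:
    - [0,0,0]
    - [0,0,0]
    - [0,0,0]
    - [0,0,0]
    - [0,0,0]
  dp:
    - [-0.3,-4,-0.7]
    - [0,-3.5,-0.7]
    - [0,-2.5,-0.6]
    - [0,-1,-0.2]
    - [0,0,0]
  gripper: [1,1,1,1,1]

```text
clock: 15.78
eef_pos: [548.6, -138.9, 325.1]
eef_rot: [2.252, 1.559, 2.575]
wrist_force: [0.4, -0.8, -1.6]
finger_gap: 31.1
```

```bash
python3 go.py 552 -140 265 18.5;  python3 - <<'E'
from cell import *
import numpy as np,cv2
for n in("wrist",):
    c=calibration(n);p,d=camera(n);cv2.imwrite(f"pics/{n}7.png",p[:,:,::-1])
E
```

```text
clock 15.78 pos [ 548.6 -138.9  325.1] gap 31.1 F [ 0.4 -0.8 -1.6] jawyaw 18.5 j [-0.31  0.29  1.27  0.    1.6  -0.64]
world d [  3.4  -1.1 -60.1] dp tool now cm [ 6.01 -0.27  0.34] dp tool after turn cm [ 6.01 -0.21  0.29] turn [ 0.  -0.4 -0.5]
```

View pics/wrist7.png

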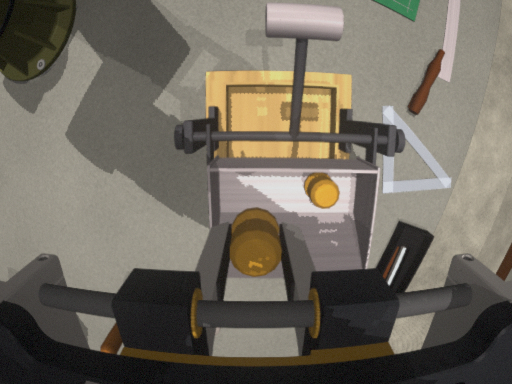

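Request:
jog_arm:
  turn:
    - [0,0,0]
    - [0,0,0]
    - [0,0,0]
    - [0,0,0]
    - [0,0,0]
  dp:
    - [1,-0.2,0.3]
    - [2,0,0]
    - [2,0,0]
    - [1,0,0]
    - [0,0,0]
  gripper: [1,1,1,1,1]

```text
clock: 16.45
eef_pos: [552.0, -135.1, 261.7]
eef_rot: [2.228, 1.558, 2.557]
wrist_force: [0.7, -0.2, -1.1]
finger_gap: 31.5
```

```bash
python3 go.py 552 -140 197 18.5
```

```text
clock 16.45 pos [ 552.  -135.1  261.7] gap 31.5 F [ 0.7 -0.2 -1.1] jawyaw 18.8 j [-0.31  0.31  1.37  0.    1.47 -0.63]
world d [  0.   -4.9 -64.7] dp tool now cm [ 6.46 -0.53 -0.11] dp tool after turn cm [ 6.47 -0.47 -0.16] turn [ 0.3 -0.5 -0.6]
```

Request:
jog_arm:
  turn:
    - [0,-0.5,-0.6]
    - [0,0,0]
    - [0,0,0]
    - [0,0,0]
  dp:
    - [0.5,-0.5,-0.1]
    - [1,0,0]
    - [1,0,0]
    - [0,0,0]
  gripper: [1,1,1,1]

```text
clock: 16.95
eef_pos: [553.0, -140.4, 236.0]
eef_rot: [-0.623, 1.567, -0.295]
wrist_force: [-0.9, -0.3, -1.9]
finger_gap: 31.2
```

```bash
python3 go.py 552 -140 198 18.5
```

```text
clock 16.95 pos [ 553.  -140.4  236. ] gap 31.2 F [-0.9 -0.3 -1.9] jawyaw 18.8 j [-0.31  0.32  1.42  0.    1.4  -0.64]
world d [ -1.    0.4 -38. ] dp tool now cm [ 3.8   0.08 -0.1 ] dp tool after turn cm [ 3.8   0.08 -0.09] turn [0.3 0.2 0.1]
```

Request:
jog_arm:
  turn:
    - [0,0,0]
    - [0,0,0]
    - [0,0,0]
    - [0,0,0]
    - [0,0,0]
  dp:
    - [1,0,-0.1]
    - [1,0,0]
    - [1,0,0]
    - [0.8,0,0]
    - [0,0,0]
  gripper: [1,1,1,1,1]

```text
clock: 17.58
eef_pos: [552.1, -140.8, 195.1]
eef_rot: [-0.625, 1.568, -0.297]
wrist_force: [0.8, 0.1, -1.6]
finger_gap: 31.0
```

```bash
python3 go.py 552 -140 194 18.5
```

```text
clock 17.57 pos [ 552.1 -140.8  195.1] gap 31.0 F [ 0.8  0.1 -1.6] jawyaw 18.8 j [-0.31  0.35  1.48  0.    1.31 -0.64]
world d [-0.1  0.8 -1.1] dp tool now cm [0.1  0.08 0.01] dp tool after turn cm [0.11 0.08 0.01] turn [0.3 0.1 0.1]
```

Request:
jog_arm:
  turn:
    - [0,0,0]
    - [0,0,0]
    - [0,0,0]
    - [0,0,0]
    - [0,0,0]
    - [0,0,0]
    - [0,0,0]
  dp:
    - [0,0,0]
    - [0,0,0]
    - [-3,0,0]
    - [-5,0,0]
    - [-5,0,0]
    - [-5,0,0]
    - [-2,0,0]
  gripper: [0.5,0.5,0.5,0.5,0.5,0.5,0.5]

```text
clock: 18.45
eef_pos: [550.9, -140.4, 403.2]
eef_rot: [-0.626, 1.565, -0.297]
wrist_force: [0.5, 0.3, -0.8]
finger_gap: 46.8
```

```bash
python3 go.py 552 -140 194 18.5;  python3 - <<'E'
from cell import *
import numpy as np,cv2
for n in("wrist",):
    c=calibration(n);p,d=camera(n);cv2.imwrite(f"pics/{n}8.png",p[:,:,::-1])
E
```

```text
clock 18.45 pos [ 550.9 -140.4  403.2] gap 46.8 F [ 0.5  0.3 -0.8] jawyaw 18.8 j [-0.31  0.28  1.09  0.    1.76 -0.64]
world d [   1.1    0.4 -209.2] dp tool now cm [2.092e+01 7.000e-02 2.000e-02] dp tool after turn cm [20.92 -0.    0.12] turn [0.3 0.3 0.2]
```

View pics/wrist8.png

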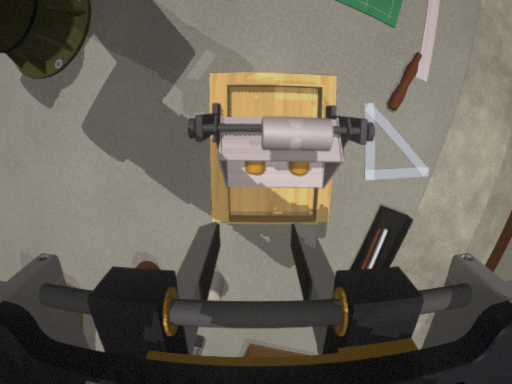

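Both knobs are in the skip, which is already tipping, with the counterweight over the axle at (297,133). The gripper is clear, so I'll close it and move to standby on the +x side.

Request:
jog_arm:
  turn:
    - [0,0,0]
    - [0,0,0]
    - [0,0,0]
    - [0,0,0]
    - [0,0,0]
    - [0,0,0]
    - [0,0,0]
    - [0,0,0]
  dp:
    - [0,0,0]
    - [0,0,0]
    - [0,0,0]
    - [0,0,0]
    - [0,0,0]
    - [0,0,0]
    - [0,0,0]
    - [0,0,0]
  gripper: [1,1,1,1,1,1,1,1]

```text
clock: 19.5
eef_pos: [550.8, -140.4, 401.5]
eef_rot: [-0.615, 1.567, -0.287]
wrist_force: [-0.6, -0.4, -0.4]
finger_gap: 0.2
```

Request:
jog_arm:
  turn:
    - [0,0,0]
    - [0,0,0]
    - [0,0,0]
    - [0,0,0]
    - [0,0,0]
    - [0,0,0]
    - [0,0,0]
    - [0,0,0]
  dp:
    - [0,-2,0.8]
    - [0,-3,1.5]
    - [0,-2.5,1.5]
    - [0,0,0]
    - [0,0,0]
    - [0,0,0]
    - [0,0,0]
    - [0,0,0]
  gripper: [1,1,1,1,1,1,1,1]

```text
clock: 20.5
eef_pos: [611.4, -198.9, 403.8]
eef_rot: [-0.613, 1.564, -0.282]
wrist_force: [0.3, 0.9, 0.9]
finger_gap: 0.5
```

```bash
python3 go.py 607 -200 290 18.5;  python3 - <<'E'
from cell import *
import numpy as np,cv2
for n in("wrist","scene"):
    c=calibration(n);p,d=camera(n);cv2.imwrite(f"pics/{n}9.png",p[:,:,::-1]);np.savez(f"pics/{n}9.npz",p=p,d=d,K=c["K"],T=c["world_from_camera"])
    if n=="scene": cv2.imwrite("pics/s9c.png",cv2.resize(p[130:250,170:320,::-1],None,fx=5,fy=5,interpolation=2))
E
```

```text
clock 20.5 pos [ 611.4 -198.9  403.8] gap 0.5 F [0.3 0.9 0.9] jawyaw 18.9 j [-0.37  0.48  0.82  0.    1.83 -0.7 ]
world d [  -4.4   -1.1 -113.8] dp tool now cm [11.37  0.08 -0.51] dp tool after turn cm [11.38  0.04 -0.45] turn [0.4 0.3 0.2]
```

View pics/wrist9.png

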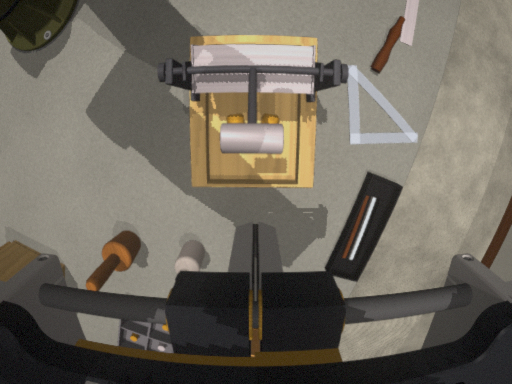

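View pics/s9c.png

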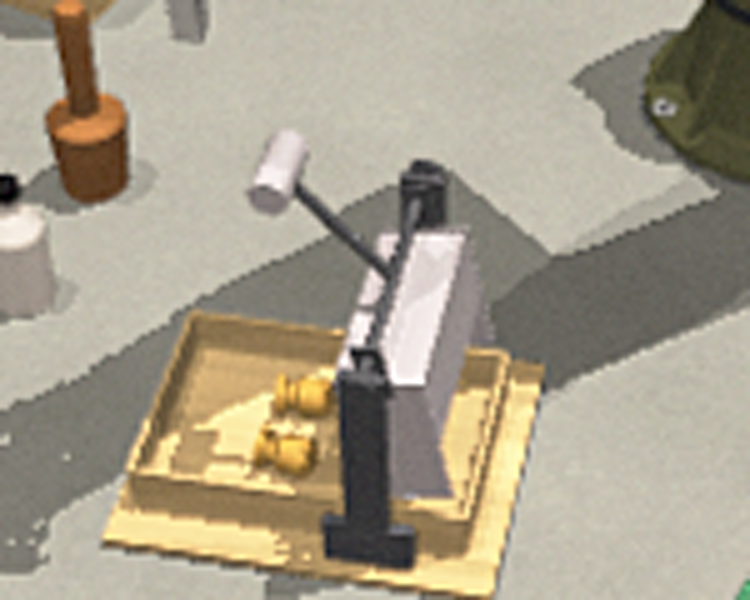

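The skip is fully tipped and both knobs lie in the tray. The counterweight is at (252,138) in the wrist view.

```bash
python3 - <<'E'
from h import *
from go import Sk
z=load("wrist9");print(fplane(z,252,138,292),Sk(80,0),Sk(120,0),Sk(-30,0))
s=load("scene9");o,d=fray(z,252,138);o2,d2=ray(s,170+279/5,130+172/5);t=np.linalg.lstsq(np.c_[d,-d2],o2-o,rcond=None)[0];print(o+t[0]*d)
E
python3 go.py 604 -188 292 18.5
```

```text
[ 591.2736855  -149.37575066  292.        ] [ 589.38437251 -149.86589242] [ 602.07655877 -187.79883862] [554.48086031 -45.55029034]
[ 591.45007821 -149.99839321  285.39359515]
clock 20.6 pos [ 611.5 -199.   403.7] gap 0.7 F [-0.7 -0.3 -0.7] jawyaw 18.9 j [-0.37  0.48  0.82  0.    1.83 -0.7 ]
world d [  -7.5   11.  -111.7] dp tool now cm [11.16  1.33 -0.41] dp tool after turn cm [11.17  1.28 -0.36] turn [0.4 0.3 0.2]
```

Request:
jog_arm:
  turn:
    - [0,0,0]
    - [0,0,0]
    - [0,0,0]
    - [0,0,0]
    - [0,0,0]
  dp:
    - [2,0,-0.4]
    - [3,0,0]
    - [3.5,0,0]
    - [2,0,0]
    - [0,0,0]
  gripper: [1,1,1,1,1]

```text
clock: 21.22
eef_pos: [608.1, -200.4, 296.4]
eef_rot: [-0.633, 1.563, -0.303]
wrist_force: [0.5, 0.5, 0.8]
finger_gap: 0.6
```

```bash
python3 go.py 593 -158 295 18.5
```

```text
clock 21.23 pos [ 608.1 -200.4  296.4] gap 0.6 F [0.5 0.5 0.8] jawyaw 18.9 j [-0.38  0.46  1.09  0.    1.58 -0.71]
world d [-15.1  42.4  -1.4] dp tool now cm [ 0.12  4.5  -0.05] dp tool after turn cm [ 0.14  4.5  -0.08] turn [0.4 0.4 0.3]
```

Request:
jog_arm:
  turn:
    - [0,0,0]
    - [0,0,0]
    - [0,0,0]
    - [0,0,0]
    - [0,0,0]
    - [0,0,0]
    - [0,0,0]
    - [0,0,0]
  dp:
    - [0,1.2,0]
    - [0,1,0]
    - [0,1,0]
    - [0,1,0]
    - [0,1,0]
    - [0,1,0]
    - [0,1,0]
    - [0,1,0]
  gripper: [1,1,1,1,1,1,1,1]

```text
clock: 22.22
eef_pos: [586.4, -134.7, 324.2]
eef_rot: [-0.957, 1.492, -0.64]
wrist_force: [-1.1, -10.7, 18.9]
finger_gap: 0.2
```

```bash
python3 go.py 557 -52 300 18.5;  python3 - <<'E'
from cell import *
import numpy as np,cv2
for n in("wrist",):
    c=calibration(n);p,d=camera(n);cv2.imwrite(f"pics/{n}10.png",p[:,:,::-1])
E
```

```text
clock 22.23 pos [ 586.4 -134.7  324.2] gap 0.2 F [ -1.1 -10.7  18.9] jawyaw 18.3 j [-0.27  0.32  1.23 -0.03  1.52 -0.59]
world d [-29.4  82.7 -24.2] dp tool now cm [ 1.83  8.91 -0.31] dp tool after turn cm [ 2.42  8.78 -0.16] turn [-0.3  2.6  3.7]
```

View pics/wrist10.png

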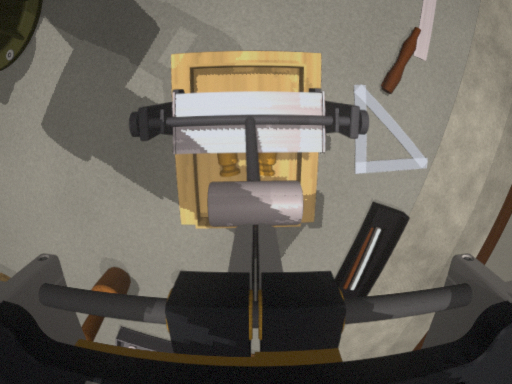

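The fingertip rode up onto the bar: 19 N upward force and TCP z at 324. I'll back off, level, and push again from lower.

Request:
jog_arm:
  turn:
    - [0,0,0]
    - [0,1.3,1.8]
    - [0,1.3,1.8]
    - [0,0,0]
    - [0,0,0]
    - [0,0,0]
  dp:
    - [-1.5,0,0]
    - [-0.5,-2,0]
    - [0,-3,0]
    - [0,-3,0]
    - [0,0,0]
    - [0,0,0]
  gripper: [1,1,1,1,1,1]

```text
clock: 23.02
eef_pos: [610.1, -206.4, 354.1]
eef_rot: [-0.429, 1.565, -0.107]
wrist_force: [0.5, 0.3, -0.1]
finger_gap: 0.4
```

```bash
python3 go.py 608 -200 272 18.5
```

```text
clock 23.02 pos [ 610.1 -206.4  354.1] gap 0.4 F [ 0.5  0.3 -0.1] jawyaw 18.4 j [-0.38  0.47  0.95  0.    1.71 -0.71]
world d [ -2.1   6.4 -82.1] dp tool now cm [ 8.21  0.69 -0.04] dp tool after turn cm [8.21 0.67 0.01] turn [-0.1  0.3  0.1]
```

Request:
jog_arm:
  turn:
    - [0,0,0]
    - [0,0,0]
    - [0,0,0]
    - [0,0,0]
    - [0,0,0]
  dp:
    - [2,0,0]
    - [2.5,0,0]
    - [2.5,0,0]
    - [1.5,0,0]
    - [0,0,0]
  gripper: [1,1,1,1,1]

```text
clock: 23.65
eef_pos: [610.3, -201.1, 270.3]
eef_rot: [-0.477, 1.561, -0.151]
wrist_force: [-0.1, -0.4, 0.4]
finger_gap: 0.6
```

Request:
jog_arm:
  turn:
    - [0,0,0]
    - [0,0,0]
    - [0,0,0]
    - [0,0,0]
  dp:
    - [0,1.2,0]
    - [0,1,0]
    - [0,1,0]
    - [0,1,0]
  gripper: [1,1,1,1]

```text
clock: 24.15
eef_pos: [597.6, -161.2, 275.7]
eef_rot: [-0.743, 1.548, -0.418]
wrist_force: [2.1, -5.9, 5.2]
finger_gap: 0.6
```

```bash
python3 go.py 557 -52 280 18.5
```

```text
clock 24.15 pos [ 597.6 -161.2  275.7] gap 0.6 F [ 2.1 -5.9  5.2] jawyaw 18.6 j [-0.32  0.41  1.22 -0.    1.5  -0.65]
world d [-40.6 109.2   4.3] dp tool now cm [-0.61 11.64 -0.36] dp tool after turn cm [-0.43 11.65 -0.39] turn [0.1 0.9 0.9]
```

Request:
jog_arm:
  turn:
    - [0,0.4,0.4]
    - [0,0,0]
    - [0,0,0]
  dp:
    - [0.3,1,0]
    - [0.2,1,0]
    - [0.2,1,0]
  gripper: [1,1,1]

```text
clock: 24.52
eef_pos: [588.3, -132.1, 271.8]
eef_rot: [-0.77, 1.55, -0.446]
wrist_force: [0.5, -2.3, 1.8]
finger_gap: 0.6
```

```bash
python3 go.py 557 -52 280 18.5;  python3 - <<'E'
from cell import *
import numpy as np,cv2
for n in("wrist","scene"):
    c=calibration(n);p,d=camera(n);cv2.imwrite(f"pics/{n}11.png",p[:,:,::-1])
    if n=="scene": cv2.imwrite("pics/s11c.png",cv2.resize(p[130:250,170:320,::-1],None,fx=5,fy=5,interpolation=2))
E
```

```text
clock 24.52 pos [ 588.3 -132.1  271.8] gap 0.6 F [ 0.5 -2.3  1.8] jawyaw 18.6 j [-0.28  0.37  1.28 -0.    1.48 -0.6 ]
world d [-31.3  80.1   8.2] dp tool now cm [-0.95  8.58 -0.41] dp tool after turn cm [-0.82  8.59 -0.43] turn [0.1 0.8 0.8]
```

View pics/wrist11.png

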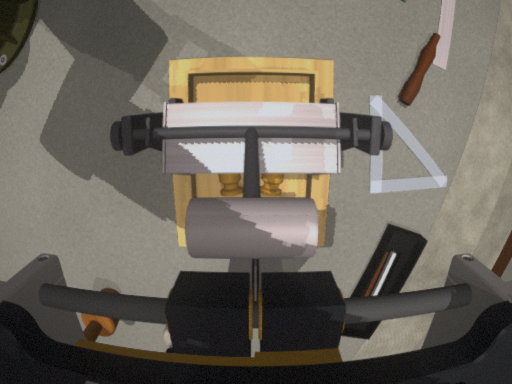

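View pics/s11c.png

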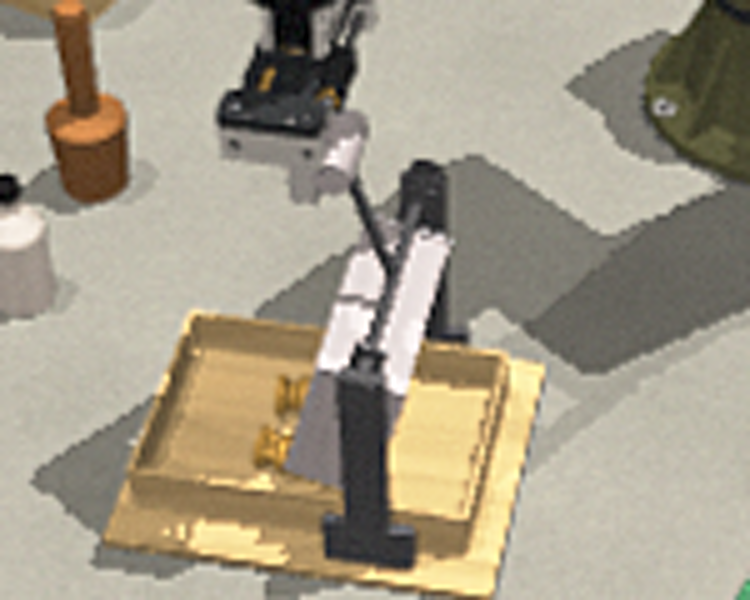

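It's working: the bar leads the fingers and the skip is part-way back. I'll keep pushing.

Request:
jog_arm:
  turn:
    - [0,0.4,0.4]
    - [0,0,0]
    - [0,0,0]
    - [0,0,0]
    - [0,0,0]
  dp:
    - [-0.3,1,-0.1]
    - [-0.3,1,-0.1]
    - [-0.3,1,0]
    - [-0.3,1,0]
    - [-0.3,1,0]
  gripper: [1,1,1,1,1]

```text
clock: 25.25
eef_pos: [568.7, -81.4, 286.1]
eef_rot: [-0.691, 1.565, -0.366]
wrist_force: [0.5, -0.2, -0.8]
finger_gap: 0.7
```

```bash
python3 go.py 557 -52 290 18.5
```

```text
clock 25.25 pos [568.7 -81.4 286.1] gap 0.7 F [ 0.5 -0.2 -0.8] jawyaw 18.6 j [-0.21  0.31  1.33 -0.    1.5  -0.53]
world d [-11.7  29.4   3.9] dp tool now cm [-0.4   3.16 -0.17] dp tool after turn cm [-0.39  3.16 -0.17] turn [0.1 0.3 0.2]
```

Request:
jog_arm:
  turn:
    - [0,0,0]
    - [0,0,0]
    - [0,0,0]
    - [0,0,0]
  dp:
    - [-0.3,1,0]
    - [-0.3,1,0]
    - [-0.2,1,0]
    - [0,0.5,0]
  gripper: [1,1,1,1]

```text
clock: 25.75
eef_pos: [556.5, -45.3, 295.0]
eef_rot: [-0.635, 1.564, -0.31]
wrist_force: [1.0, 0.4, 0.1]
finger_gap: 0.2
```

```bash
python3 go.py 557 -52 380 18.5;  python3 - <<'E'
from cell import *
import numpy as np,cv2
for n in("wrist","scene"):
    c=calibration(n);p,d=camera(n);cv2.imwrite(f"pics/{n}12.png",p[:,:,::-1])
    if n=="scene": cv2.imwrite("pics/s12c.png",cv2.resize(p[130:250,170:320,::-1],None,fx=5,fy=5,interpolation=2))
E
```

```text
clock 25.75 pos [556.5 -45.3 295. ] gap 0.2 F [1.  0.4 0.1] jawyaw 18.6 j [-0.15  0.26  1.36 -0.    1.51 -0.47]
world d [ 0.5 -6.7 85. ] dp tool now cm [-8.5  -0.68 -0.13] dp tool after turn cm [-8.5  -0.65 -0.17] turn [0.1 0.3 0.2]
```

View pics/s12c.png

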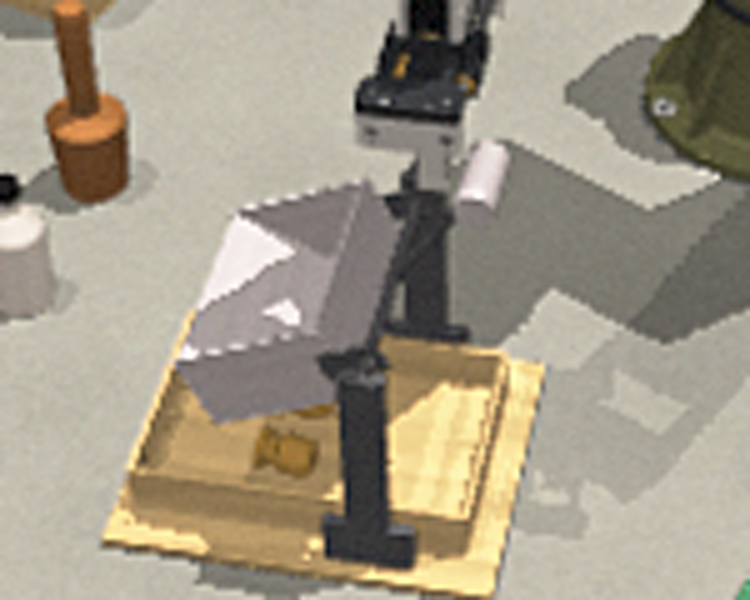

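The bar has left the fingers and is falling home. Retreating upward.

Request:
jog_arm:
  turn:
    - [0,0,0]
    - [0,0,0]
    - [0,0,0]
    - [0,0,0]
    - [0,0,0]
    - [0,0,0]
    - [0,0,0]
    - [0,0,0]
  dp:
    - [-2,0,0]
    - [-3,0,0]
    - [-3,0,0]
    - [-2,0,0]
    - [0,0,0]
    - [0,0,0]
    - [0,0,0]
    - [0,0,0]
  gripper: [1,1,1,1,1,1,1,1]

```text
clock: 26.85
eef_pos: [555.8, -46.5, 393.6]
eef_rot: [-1.787, 1.569, -1.462]
wrist_force: [0.5, 0.9, 0.4]
finger_gap: 0.7
```

Request:
jog_arm:
  turn:
    - [0,0,0]
    - [0,0,0]
    - [0,0,0]
    - [0,0,0]
    - [0,0,0]
    - [0,0,0]
    - [0,0,0]
    - [0,0,0]
  dp:
    - [0,0,0]
    - [0,0,0]
    - [0,0,0]
    - [0,0,0]
    - [0,0,0]
    - [0,0,0]
    - [0,0,0]
    - [0,0,0]
  gripper: [1,1,1,1,1,1,1,1]

```text
clock: 27.85
eef_pos: [555.8, -46.5, 393.2]
eef_rot: [-2.22, 1.569, -1.896]
wrist_force: [-0.7, -0.6, 0.3]
finger_gap: 1.0
```

Request:
jog_arm:
  turn:
    - [0,0,0]
    - [0,0,0]
    - [0,0,0]
    - [0,0,0]
    - [0,0,0]
    - [0,0,0]
    - [0,0,0]
    - [0,0,0]
  dp:
    - [0,0,0]
    - [0,0,0]
    - [0,0,0]
    - [0,0,0]
    - [0,0,0]
    - [0,0,0]
    - [0,0,0]
    - [0,0,0]
  gripper: [1,1,1,1,1,1,1,1]

```text
clock: 28.85
eef_pos: [555.8, -46.5, 393.2]
eef_rot: [-2.258, 1.569, -1.934]
wrist_force: [-0.4, -0.1, -0.1]
finger_gap: 0.0
```

```bash
python3 go.py 557 -52 380 18.5;  python3 - <<'E'
from cell import *
import numpy as np,cv2
for n in("wrist","scene","top"):
    c=calibration(n);p,d=camera(n);cv2.imwrite(f"pics/{n}13.png",p[:,:,::-1]);np.savez(f"pics/{n}13.npz",p=p,d=d,K=c["K"],T=c["world_from_camera"])
    if n=="scene": cv2.imwrite("pics/s13c.png",cv2.resize(p[140:260,170:320,::-1],None,fx=5,fy=5,interpolation=2))
E
```

```text
clock 28.85 pos [555.8 -46.5 393.2] gap 0.0 F [-0.4 -0.1 -0.1] jawyaw 18.6 j [-0.15  0.26  1.15 -0.    1.73 -0.47]
world d [  1.2  -5.5 -13.2] dp tool now cm [ 1.32 -0.56 -0.06] dp tool after turn cm [ 1.32 -0.56 -0.06] turn [ 0.1 -0.   0.1]
```

View pics/s13c.png

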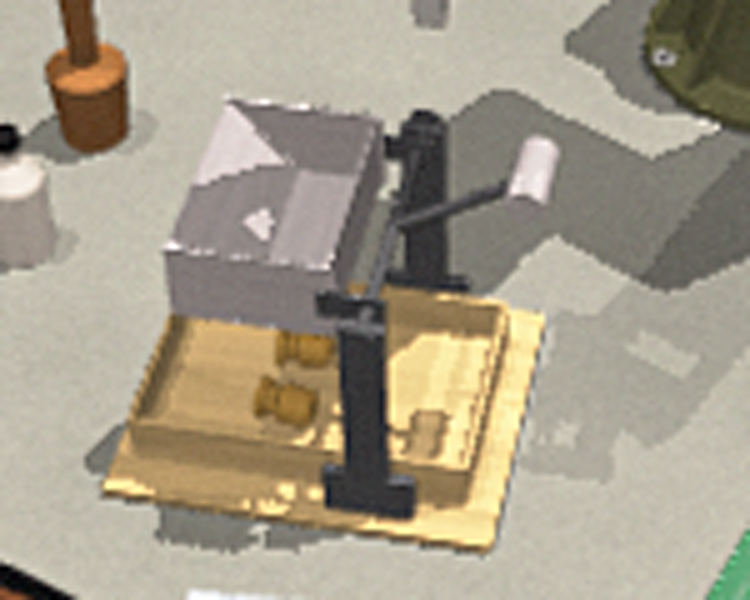

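View pics/wrist13.png

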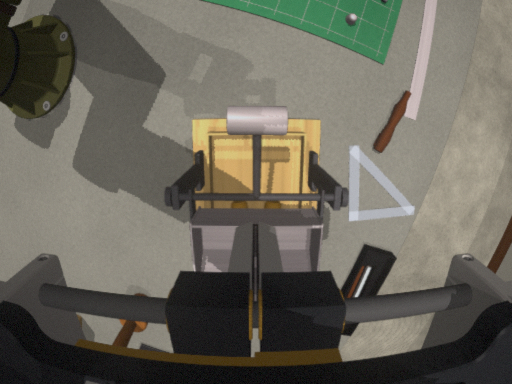

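The skip corners and counterweight sit at the same pixels as at the start, and both knobs lie in the tray. I'll run one numeric check and then hand in.

```bash
python3 - <<'E'
from h import *
from go import Sk
s0,s,s9=load("scene0"),load("scene13"),load("scene9")
for n,(x,y,w,h) in {"skip+cw":(200,155,85,40),"maul":(178,126,20,46),"glue":(162,163,22,32),"slicker":(242,268,40,30),"dish":(368,218,28,24),"thimble":(316,264,14,14),"marker":(332,286,44,28)}.items():
    t=s0["p"][y:y+h,x:x+w];S=s["p"][y-8:y+h+8,x-8:x+w+8];r=cv2.matchTemplate(S,t,cv2.TM_CCOEFF_NORMED);_,v,_,l=cv2.minMaxLoc(r);print(n,"shift px",(l[0]-8,l[1]-8),round(v,2))
for u,v in((170+286/5,140+400/5),(170+305/5,140+348/5)):
    p=plane(s,u,v,32)[:2]-Sk(60,0);th=np.radians(-71.5);print("knob in tray",(p@np.array([[np.cos(th),-np.sin(th)],[np.sin(th),np.cos(th)]])).round(0))
from cell import order; print(order.sign_off())
E
```

```text
skip+cw shift px (0, 0) 0.76
maul shift px (0, 0) 1.0
glue shift px (0, 0) 1.0
slicker shift px (0, 0) 1.0
dish shift px (0, 0) 0.92
thimble shift px (0, 0) 1.0
marker shift px (0, 0) 1.0
knob in tray [22. 36.]
knob in tray [ 21. -20.]
the job is handed in; nothing more can be done
None
```

The job is handed in at about 29 s on the clock, and as far as my last checks show it is done. I stood the first knob in the upright skip and let it rest, then added the second. The skip tipped and dumped both into the tray, and I pushed the counterweight back so the skip fell home.

- **Skip:** after about 3 s of settling it matched its starting picture with 0 px shift. The match score was only 0.76; I think that is the changed shadows, because the corners and counterweight sit at the same pixels.
- **Knobs:** both lie in the tray at about (22, 36) and (21, -20) mm from its centre, well inside the walls.
- **Other things:** the dish, thimble, marker, maul, glue bottle and slicker all show 0 px shift.
- **Gripper:** it ended clear of everything, with the wrist force near zero.

**Failed first push:** my first push on the counterweight went wrong. The fingertips rode up onto the bar, with about 19 N upward on the wrist. I backed off and pushed again about 25 mm lower, and that worked. The scene and wrist views put the tipped bar about 7 mm lower than the text says (285 against 292 mm).

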